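# Click the length stop into its middle slot and butt the batten up to it for sawing

### The arm

A 7-joint arm with a two-finger parallel gripper is mounted at the origin on a cart in front of the work surface, level with it; the furniture and walls round the work are solid. World frame = base frame: x ahead of the robot, y to its left, z up, the work surface at z = 0. Lengths are in m, angles in degrees, forces in N, time in s.
With the tool pointing down it reaches from about 0.4 to 0.85 m from the base axis. Payload 6.9 kg.
Tool frame: the origin (TCP) lies at the very end of the fingers, on their centre line; the grasp point (between the pads) lies 19 mm behind it; z points along the fingers, y is the line along which they close (so a half turn about z gives the same grasp; the last joint's range is limited). The gripper opens to 85 mm and grips with 20 to 120 N. Pads are 22 mm wide; open, the fingers measure 114 mm over their backs; the gripper's body (76 mm by 85 mm) begins 54 mm behind the grasp point. The pads swing forward as they close: fully open they stand 13 mm farther back than shut.
Start: joints at [-65.976, 29.078, -13.613, 85.955, 7.202, 65.827, -8.869], TCP at [0.193, 0.594, 0.231] pointing down, gripper open.
Joint ranges: [-176.47, 176.47], [-13.61, 117.27], [-81.72, 77.17], [0.22, 143.17], [-87.28, 267.28], [10, 112.55], [-165.47, 165.47]. Speed limits (degrees/s): [136.94, 136.94, 180, 180, 180, 180, 180].

### API

Orientations are given as [roll, pitch, yaw] about the fixed x, y, z axes, in that order (R = Rz(yaw) Ry(pitch) Rx(roll)).
In Python, from station import robot gives the robot as it stands. Calls block until the motion is done:
- robot.movep(position, orientation): joint-space move of the TCP to a pose.
- robot.servo_line(position, orientation=None, velocity=0.15, stop_force=None): straight line of the TCP; orientation=None keeps the orientation; velocity is the mean speed in m/s. With stop_force (N) it stops when the force on the tool has changed by that much, and returns True; else False.
- robot.set_joints(angles): joint-space move.
- robot.grip(opening): finger opening in m; the grip force is fixed at half the most; returns when the fingers have stopped.
- robot.wait(seconds).
- robot.inverse_kinematics(position, orientation): joint angles nearest the present ones, or None.
- robot.get_image(name): name is "side" or "top"; returns the picture (384x512x3 uint8, red, green, blue); there is no depth.
- robot.camera_info(name): a dict with "K" (3x3 intrinsics, pixels), "R" (3x3) and "t" (3): a world point X has camera coordinates R X + t. Camera axes: x right, y down, z forward; pixel columns grow to the right and rows downward; lengths in m; the calibration is good to about 2 mm. A picture is of the moment at which its call begins. camera_info takes no time and is no camera call.
A pose or a line that the arm cannot do raises robot.PlanningError and nothing moves.
- robot.hand_in(): hands the job in; it is judged then, once.
Trained networks look in the newest picture that a camera, given by its name, has taken for a name from the list of things; names that differ only in an ending like _2 or _b are one class to them, and where a whole thing is asked for, a point or a joint stands for the part that bears it (a point fixed in the world has none). Each returns a list of dicts, best first, with "confidence" (0 to 1); they miss things now and then, are a little off and sometimes report something else, mostly with a low value. They report only what shows in the picture. A call takes as long as a camera call.
- robot.silhouettes(camera, name): "mask" (384x512 bool, what is visible of it) and "at" ([row, column] in pixels, amid what is visible of it).
- robot.landmark_of(camera, name): "at" ([row, column] in pixels: a listed point, or the origin of a listed thing).
Readings, each from a call of its own:
- robot.current_clock(): time.
- robot.current_joints(): joint angles.
- robot.current_qvel(): joint speeds.
- robot.current_joint_torque(): joint torques, N m.
- robot.current_ee_pos(): TCP position.
- robot.current_ee_rot(): TCP orientation.
- robot.current_ft_force(): force on the tool from outside, world axes, zero at the start.
- robot.current_moment(): the same for the moment, N m.
- robot.current_grip_width(): finger opening in m.
- robot.current_grip_force(): force on a finger pad.
Only numpy, scipy, OpenCV 4.12 (cv2) and the standard library are available. Lean on these libraries where they do the work, as an engineer would, in place of code of your own. Each camera call takes 0.05 s, during which the arm holds its last target. There are 200 camera calls.

### The job

Get the sawing board ready for a cut: with the fingertips, push the sliding length stop along its rail towards the saw slot until its spring pin drops into the middle one of the three slots in the steel strip. Then push the batten flat against the fence and along it until its end butts against the stop, gently enough that the stop stays clicked in the middle slot. Only push: do not lift the batten, and leave the tools and the offcut lying around where they are.

Things in the scene. Friction and masses are not known exactly. Their poses are not given: they have to be found in the camera images.
- sawing_board: sawing board fixed on the bench, turned only in yaw: plywood base 125 mm (its x) x 310 mm (its y) x 15 mm thick. Origin at bench level on the line of the saw slot; the base runs from x = -62 to +63 and from y = -175 to +135 mm. Its y axis runs along the fence and rail, its x axis points away from the robot, towards the fence
- saw_slot (a point): foot of the fence at the 3 mm saw slot that splits it (board x = +30, y = 0, 15 mm above the bench), axes as the board's. The aluminium fence has its front face, against which wood is laid, in this plane x = +30 mm; it is 28 mm deep, its top 47 mm above the bench, and runs from y = -172 to +127 mm
- middle_slot (a point): middle slot, at the top of the steel index strip (board x = +44, y = -115 mm, 54 mm above the bench). The strip, 14 mm wide and 7 mm high, lies on top of the fence from y = -172 to -45 mm; three cross slots 10 mm wide are cut in it at y = -140 (outer), -115 (middle) and -90 mm (inner, nearest the saw slot). The stop's pin stands 15 mm behind its stop face, so part of the strip is hidden under it
- stop (a joint): travel of the length stop along the board's +y, m: 0 at the outer end, growing towards the saw slot, to 0.075. Pin in the outer slot at 0.015, middle 0.040, inner 0.065. Starts between 0 and 0.028, perhaps in or outside the outer slot. Slides with about 2 N; the pin falls in by itself within about 5 mm of a slot (the push dips to nothing); it takes about 16 to 22 N to push it out of a slot again
- stop_push (a point): centre of the flat outer side (-y, away from the saw slot) of the length stop's grey block: the face to push on. The block rides on the fence, 50 mm (x) x 30 mm (y), its upper part 57 to 80 mm above the bench; this point is at board x = +44, 68 mm above the bench. On top the brass bush and dark head of the spring pin reach 94 mm, about 3 mm more between slots. Axes as the board's
- stop_face (a point): the stop face: inner side (+y, facing the saw slot) of the steel plate that hangs in front of the fence from the stop's block, 18 mm in front of the fence face, 30 mm above the bench. The plate is 12 mm thick and covers 40 mm in front of the fence, 18 to 74 mm above the bench; it is 30 mm from the block's outer side. In the middle slot it is 100 mm from the saw slot. Axes as the board's
- batten_mid (a point): centre of the wooden batten, a plain block 36 mm (its x) x 150 mm (its y, along its length) x 30 mm high, about 0.1 kg, lying loose on the sawing board in front of the fence, across the saw slot, a little askew and a little off the fence, with its -y end towards the stop
- short_offcut: short wooden offcut 45 x 101 x 22 mm lying on the bench left of the board, origin under its centre: leave alone
- square: try square 130 x 210 mm, steel blade and wooden stock, lying on the bench right of the board: leave alone
- tape: tape measure 35 x 91 mm, 64 mm high, standing on the bench behind the board: leave alone
- carpenter_pencil: red carpenter's pencil 166 mm long lying behind the board: leave alone

How it is judged (in metres and radians):
On the way, in this order (a step that is already met when the one before it is completed fails the run):
1. the length stop has dropped into the middle slot and rests there (value of joint stop between 0.0375 and 0.0425 m and velocity of joint stop between -0.01 and 0.01 m/s), for 0.2 s.
2. the batten lies flat against the fence with its end butted against the stop (y of batten_mid in the frame of stop_face between 0.073 and 0.077 m and x of batten_mid in the frame of sawing_board above 0.01 m and angle between the y axis of batten_mid and the y axis of sawing_board, either way round below 0.025 rad), for 0.2 s.
At the end, for the whole second after the job is handed in: The stop's pin is in the middle slot (joint at 0.040 within 2.5 mm); the batten lies flat on the board, flush with the fence (within 2 mm and 0.025 rad), its end against the stop face (gap under 2 mm), at rest and let go (all of step 2 and value of joint stop between 0.0375 and 0.0425 m and x of batten_mid in the frame of sawing_board below 0.0135 m and height (world z) of batten_mid below 0.033 m and angle between batten_mid's own z axis and vertical below 0.05 rad and linear speed of batten below 0.01 m/s); the robot touches nothing.
It fails at once if the batten is lifted or tipped (height (world z) of batten_mid above 0.038 m or angle between batten_mid's own z axis and vertical above 0.25 rad).
It fails at once if one of the things lying around is moved (distance of any of short_offcut, square, tape, carpenter_pencil from where it was at the start of the episode above 0.015 m).
It also fails if it takes over 51 s, if anything falls off the work surface, if the arm or the gripper's body presses on something with over 40 N, if the wrist force passes 120 N, or if a joint passes its speed limit or range.

## Working session

There is one attempt and no reset: what is moved stays moved. The work goes in short steps, each a Python script; the robot and the scene stay as the last script left them, time stands still between calls to the robot, and variables do not carry over. Pictures are saved under pics/ and viewed, at most 10 in all, crops included, and the job is handed in when it is done.

```bash
mkdir -p pics; ls; cat > h.py <<'E'
import numpy as np, cv2
from station import robot
def save(cam,fn):
    im=robot.get_image(cam); cv2.imwrite('pics/'+fn,im[:,:,::-1]); return im
def ray(cam,at,z):
    c=robot.camera_info(cam);K,R,t=map(np.array,(c['K'],c['R'],c['t']))
    d=R.T@np.linalg.inv(K)@np.array([at[1],at[0],1.]); o=-R.T@t
    return o+d*(z-o[2])/d[2]
def proj(cam,X):
    c=robot.camera_info(cam);p=np.array(c['K'])@(np.array(c['R'])@np.array(X)+np.array(c['t']));return p[1]/p[2],p[0]/p[2]
E
python3 - <<'E'
from h import *
for c in ('top','side'):
    save(c,c+'0.png')
    i=robot.camera_info(c); print(c,-np.array(i['R']).T@np.array(i['t']),np.array(i['K'])[0,0])
    for n,z in (('sawing_board',0),('saw_slot',.015),('middle_slot',.054),('stop_push',.068),('stop_face',.03),('batten_mid',.03),('short_offcut',0),('square',0),('tape',0),('carpenter_pencil',0)):
        for d in robot.landmark_of(c,n)[:1]: print(n,round(d['confidence'],2),np.round(d['at'],1),np.round(ray(c,d['at'],z),4))
print(robot.current_clock(),robot.current_ee_rot())
E
```

```text
pics
top [ 0.39249181 -0.31727146  1.00576261] 390.85248917225573
sawing_board 0.79 [236.3 215.8] [ 0.4505 -0.2564  0.    ]
saw_slot 0.95 [221.8 211.6] [ 0.4859 -0.2455  0.015 ]
middle_slot 0.64 [209.6 258.6] [ 0.5146 -0.3623  0.054 ]
stop_push 0.85 [208.4 272.8] [ 0.5165 -0.3961  0.068 ]
stop_face 0.68 [220.2 258.4] [ 0.4909 -0.3633  0.03  ]
batten_mid 0.78 [243.  210.1] [ 0.432  -0.2447  0.03  ]
short_offcut 0.71 [248.  121.7] [ 0.4167 -0.021   0.    ]
square 0.67 [238.6 360.1] [ 0.4515 -0.6291  0.    ]
tape 0.3 [237.2 361.5] [ 0.4552 -0.6329  0.    ]
carpenter_pencil 0.77 [171.7 253.9] [ 0.6219 -0.351   0.    ]
side [ 0.00313295 -1.30798683  0.91685983] 493.42768598143516
sawing_board 0.58 [203.9 222.3] [ 0.4384 -0.2554  0.    ]
saw_slot 0.67 [194.6 236.1] [ 0.4858 -0.2529  0.015 ]
middle_slot 0.68 [199.7 262.3] [ 0.5187 -0.3555  0.054 ]
stop_push 0.86 [205.1 270.2] [ 0.5177 -0.4022  0.068 ]
stop_face 0.85 [210.2 252.8] [ 0.487  -0.3574  0.03  ]
batten_mid 0.62 [194.3 220.8] [ 0.4393 -0.2471  0.03  ]
short_offcut 0.7 [169.7 185.3] [ 0.4087 -0.0369 -0.    ]
square 0.95 [285.3 296. ] [ 0.4611 -0.6304  0.    ]
tape 0.58 [190.3 289.5] [ 0.6455 -0.2962  0.    ]
carpenter_pencil 0.47 [199.9 292.7] [ 0.6294 -0.3411  0.    ]
1.1 [-1.79998647e+02 -2.85262778e-04  1.62019768e+02]
```

```bash
python3 - <<'E'
import cv2
a=cv2.imread('pics/top0.png')[150:290,100:400];cv2.imwrite('pics/t0c.png',cv2.resize(a,None,fx=2.6,fy=2.6,interpolation=cv2.INTER_CUBIC))
a=cv2.imread('pics/side0.png')[140:310,150:380];cv2.imwrite('pics/s0c.png',cv2.resize(a,None,fx=3.4,fy=3.4,interpolation=cv2.INTER_CUBIC))
E
```

```text
(no output)
```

View pics/t0c.png

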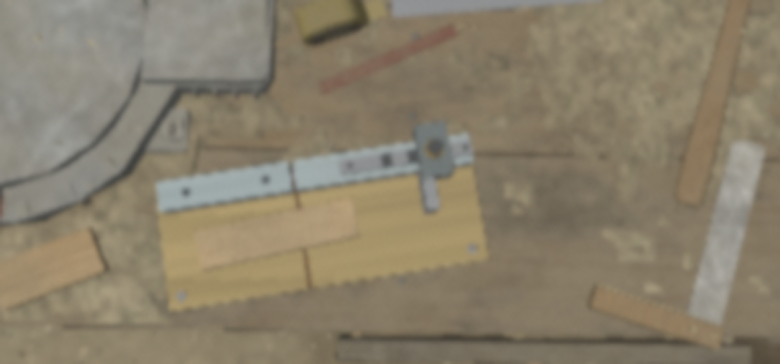

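View pics/s0c.png

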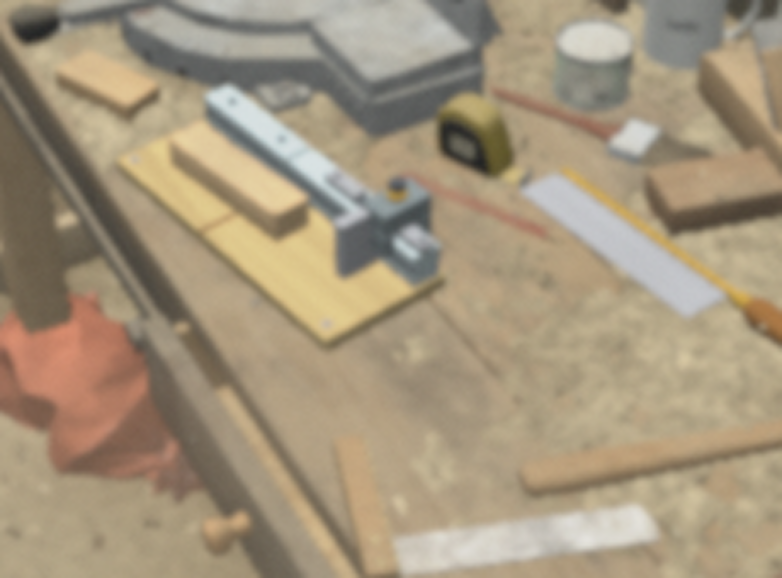

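```bash
cat >> h.py <<'E'
def board(p,q):
    a=p[2];R=np.array([[np.cos(a),-np.sin(a),0],[np.sin(a),np.cos(a),0],[0,0,1]])
    return R@np.array(q,float)+[p[0],p[1],0]
E
python3 - <<'E'
from h import *
from scipy.optimize import least_squares
T=lambda u,v:(150+v/2.6,100+u/2.6)
S=lambda u,v:(140+v/3.4,150+u/3.4)
obs=[('top',T(170,310),(-.062,.135,.015)),('top',T(487,260),(-.062,-.175,.015)),('top',T(156,183),(.058,.127,.047)),('top',T(160,212),(.03,.127,.047)),
('top',T(470,135),(.058,-.172,.047)),('top',T(474,165),(.03,-.172,.047)),('top',T(291,162),(.058,0,.047)),('top',T(309,288),(-.062,0,.015)),('top',T(387,160),(.044,-.09,.052)),
('side',S(327,340),(-.062,-.175,.015)),('side',S(120,160),(-.062,.135,.015)),('side',S(205,233),(-.062,0,.015)),
('top',(221.8,211.6),(.03,0,.015)),('side',(194.6,236.1),(.03,0,.015))]
f=lambda p:np.concatenate([np.subtract(proj(c,board(p,q)),a) for c,a,q in obs])
r=least_squares(f,[.45,-.25,.15],loss='soft_l1');p=r.x
print(p,np.round(f(p).reshape(-1,2),1))
np.save('p.npy',p)
toB=lambda X:(board((0,0,-p[2]),np.array(X)-[p[0],p[1],0]))
for c,T_,pts in (('top',T,[(417,128,.08),(440,124,.08),(452,165,.08),(435,147,.092),(425,180,.074),(423,212,.074),(437,212,.074)]),('top',T,[(192,232,.045),(353,200,.045),(357,232,.045),(203,269,.045)]),('side',S,[(171,142,.045),(306,200,.045),(275,235,.015)]),('side',S,[(336,215,.074),(375,185,.08),(399,190,.09),(338,275,.018)])):
    for u,v,z in pts: print(c,u,v,np.round(toB(ray(c,T_(u,v),z))*1e3,1))
for c in('top','side'):
    for n,z in (('stop_push',.068),('stop_face',.03)):
        for d in robot.landmark_of(c,n)[:1]:print(n,toB(ray(c,d['at'],z)))
for n in ('batten_mid',):
  for c in('top','side'):
    for d in robot.silhouettes(c,n)[:1]:
        ct=max(cv2.findContours(d['mask'].astype(np.uint8),0,1)[0],key=len)
        print(c,d['confidence'],d['mask'].sum())
        if c=='top':print([np.round(toB(ray(c,(y,x),.043))*1e3,1) for x,y in cv2.boxPoints(cv2.minAreaRect(ct))])
E
```

```text
[ 0.45047911 -0.25755378  0.17357342] [[ 0.  -0.2]
 [-0.4  1. ]
 [-0.7  0.1]
 [-0.5 -0.1]
 [-0.6 -0.2]
 [-1.   0.1]
 [-0.5 -0.1]
 [-0.2  0.6]
 [ 0.1  0. ]
 [-0.1 -1. ]
 [-1.3 -1.5]
 [-1.  -1.8]
 [ 2.4  2.6]
 [ 0.5 -1.8]]
top 417 128 [  66.1 -120.7   80. ]
top 440 124 [  66.6 -142.3   80. ]
top 452 165 [  27.3 -147.    80. ]
top 435 147 [  44.7 -133.2   92. ]
top 425 180 [  18.  -120.7   74. ]
top 423 212 [ -10.8 -114.2   74. ]
top 437 212 [ -12.8 -126.9   74. ]
top 192 232 [  5.8 100.2  45. ]
top 353 200 [ 12.3 -52.6  45. ]
top 357 232 [-18.  -51.9  45. ]
top 203 269 [-29.7  94.4  45. ]
side 171 142 [-31.9  84.5  45. ]
side 306 200 [ 10.7 -56.1  45. ]
side 275 235 [-16.1 -46.6  15. ]
side 336 215 [  -3.3 -116.7   74. ]
side 375 185 [  40.4 -112.    80. ]
side 399 190 [  43.3 -139.4   90. ]
side 338 275 [  -8.3 -123.7   18. ]
stop_push [ 0.04108871 -0.14782948  0.068     ]
stop_face [ 0.02155698 -0.11118223  0.03      ]
stop_push [ 0.04125488 -0.15403737  0.068     ]
stop_face [ 0.018709   -0.10462504  0.03      ]
top 0.91 965
[array([10.3, 99. , 43. ]), array([ 17., -51.,  43.]), array([-22.9, -52.9,  43. ]), array([-29.1,  96.2,  43. ])]
side 0.61 749
```

```bash
python3 - <<'E'
from h import *
p=np.load('p.npy');b=np.degrees(p[2])
q=board(p,(.044,-.185,.15))
for y in (b+90,b-90): print(y,robot.inverse_kinematics(q,[180,0,y]))
robot.grip(0)
w=[.45,.0,.28]
robot.movep(w,[180,0,b+90])
robot.movep(q,[180,0,b+90])
print(robot.servo_line(board(p,(.044,-.185,.066)),stop_force=6))
f0=np.array(robot.current_ft_force());print(robot.current_ee_pos(),f0,robot.current_clock())
im=save('side','s1.png');a=im[140:310,150:380,::-1];cv2.imwrite('pics/s1c.png',cv2.resize(a,None,fx=3.4,fy=3.4,interpolation=cv2.INTER_CUBIC))
E
```

```text
99.94502429615945 [ 17.35966886  42.48619864  38.30793903  83.40147296 -27.81907051
  63.78513607  70.64891698]
-80.05497570384055 [  7.5074305   52.83210328  65.90738828  83.53574587 -48.79558179
  75.21419196 -92.80468487]
False
[ 0.5263141  -0.43241991  0.06693762] [ 0.73026006 -0.42032823  0.58299271] 6.8667
```

View pics/s1c.png

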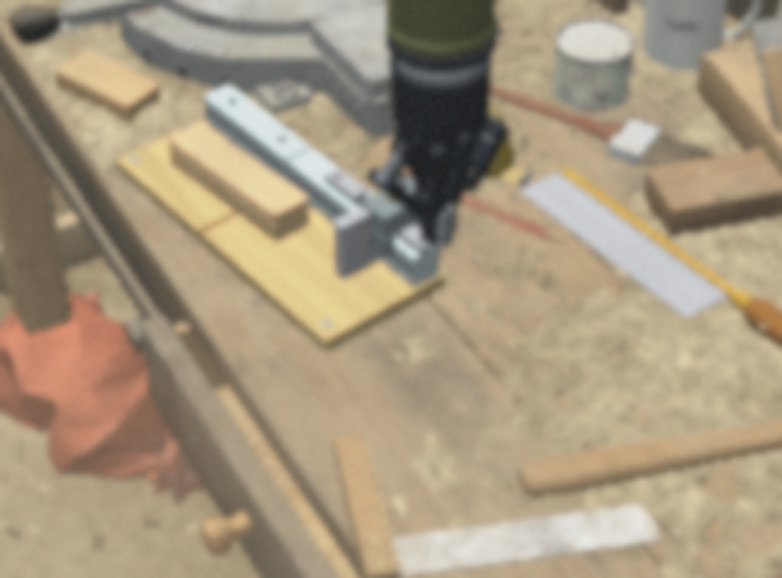

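The closed fingertips are just outside the block, at about crop (435,235). Next I push in small steps and watch the force.

```bash
python3 - <<'E'
from h import *
p=np.load('p.npy');u=np.array([-np.sin(p[2]),np.cos(p[2]),0])
f0=np.array(robot.current_ft_force())
y=-.185
while y<-.136:
    y+=.012 if y<-.175 else .003
    s=robot.servo_line(board(p,(.044,y,.066)),velocity=.03,stop_force=9)
    e=np.array(robot.current_ee_pos())-[p[0],p[1],0]
    print(s,round(y,4),round(e@u,4),round((np.array(robot.current_ft_force())-f0)@u,2))
    if s:break
print(robot.current_clock())
for n,z in (('stop_push',.068),('stop_face',.03)):
  for c in('top','side'):
    robot.get_image(c)
    for d in robot.landmark_of(c,n)[:1]:print(c,n,board((0,0,-p[2]),ray(c,d['at'],z)-[p[0],p[1],0]))
E
```

```text
False -0.173 -0.1729 0.17
False -0.17 -0.1698 0.78
False -0.167 -0.1667 0.98
False -0.164 -0.1637 1.58
False -0.161 -0.1607 0.55
False -0.158 -0.1578 0.56
False -0.155 -0.1549 -1.38
False -0.152 -0.1522 -1.96
False -0.149 -0.1487 -0.73
False -0.146 -0.1458 -1.11
False -0.143 -0.1416 -0.02
False -0.14 -0.1397 -0.67
False -0.137 -0.139 -6.32
False -0.134 -0.1385 -12.05
10.7167
top stop_push [ 0.18138979 -0.07133363  0.068     ]
side stop_push [ 0.0403833  -0.12911235  0.068     ]
side stop_face [ 0.01092495 -0.0902864   0.03      ]
```

```bash
python3 - <<'E'
from h import *
p=np.load('p.npy')
L=lambda x,y,z,v=.15,s=None:robot.servo_line(board(p,(x,y,z)),velocity=v,stop_force=s)
def st(t):
    e=board((0,0,-p[2]),np.array(robot.current_ee_pos())-[p[0],p[1],0]);f=board((0,0,-p[2]),robot.current_ft_force())
    print(t,np.round(e*1e3,1),np.round(f,2),robot.current_clock())
L(.044,-.165,.066);L(.044,-.165,.15);L(-.09,.03,.15,.25)
L(-.09,.03,.028,.12,6);st('down')
print(L(-.05,.03,.028,.06,6));st('near')
print(L(.012,.03,.028,.025,5));st('fence')
im=save('top','t2.png');a=im[150:290,100:400,::-1];cv2.imwrite('pics/t2c.png',cv2.resize(a,None,fx=2.6,fy=2.6,interpolation=cv2.INTER_CUBIC))
E
```

```text
down [-89.8  29.7  28.4] [-0.15  0.63 -0.95] 14.45
False
near [-50.4  30.1  27.9] [-0.41 -0.49 -0.07] 15.2667
True
fence [-19.1  30.2  27.6] [-0.54  1.   -0.26] 16.6167
```

View pics/t2c.png

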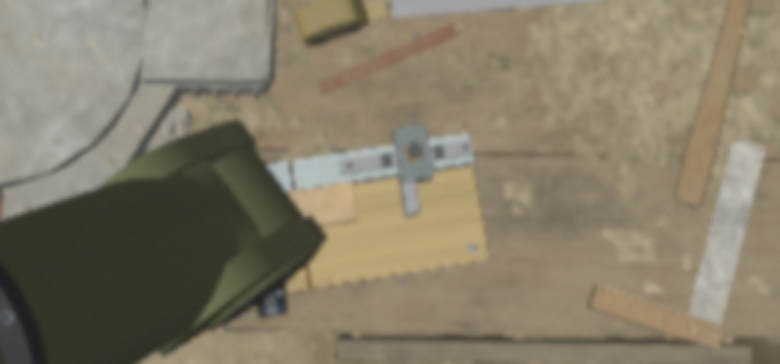

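The stop's block sits over the middle slot: the outer slot shows at crop (439,150) and the inner at (387,160). The batten end at (353,200) now seems to reach the fence. I'll press again to confirm.

```bash
cat >> h.py <<'E'
p=np.load('p.npy')
L=lambda x,y,z,v=.15,s=None:robot.servo_line(board(p,(x,y,z)),velocity=v,stop_force=s)
def st(t):
    e=board((0,0,-p[2]),np.array(robot.current_ee_pos())-[p[0],p[1],0]);f=board((0,0,-p[2]),robot.current_ft_force())
    print(t,np.round(e*1e3,1),np.round(f,2),robot.current_clock());return e
E
python3 - <<'E'
from h import *
for x in (-.016,-.013,-.010,-.007):
    s=L(x,.03,.028,.02,8);st(s)
    if s:break
L(-.05,.03,.028,.15);L(-.05,.03,.13,.2);
L(-.0,.16,.13,.25)
im=save('side','s3.png');a=im[140:310,150:380,::-1];cv2.imwrite('pics/s3c.png',cv2.resize(a,None,fx=3.4,fy=3.4,interpolation=cv2.INTER_CUBIC))
st('')
E
```

```text
True [-19.2  30.5  27.3] [-0.36 -0.64 -0.8 ] 16.875
 [ -0.7 158.6 129.7] [ 0.1  -0.8   0.04] 18.6417
```

View pics/s3c.png

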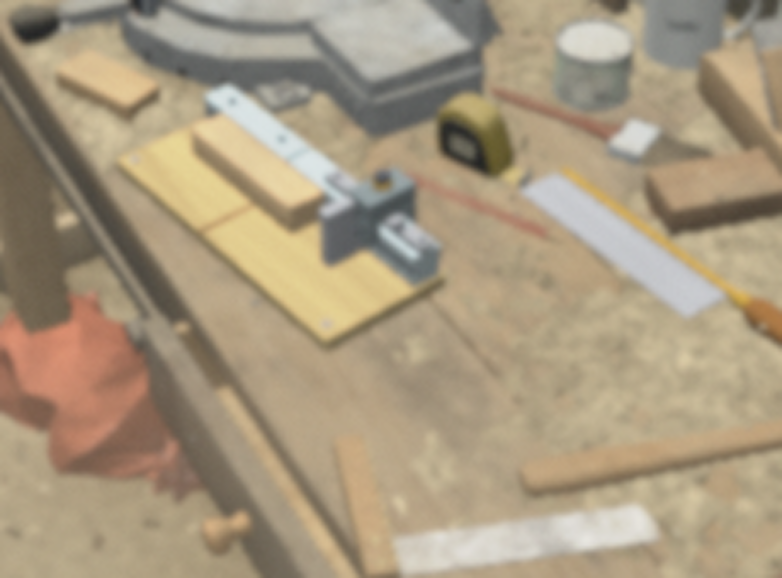

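The batten now lies along the fence, blocked twice at the same x, with its end near crop (325,200) and a gap left to the stop. Next is the end push.

```bash
python3 - <<'E'
from h import *
L(.008,.125,.13);print(L(.008,.125,.028,.12,6));st('down')
y=.125
print(L(.008,.075,.028,.05,6));st('')
y=.075
while y>.05:
    y-=.003
    s=L(.008,y,.028,.02,5);e=st((s,round(y,3)))
    if s or e[1]-y>.0025:break
E
```

```text
False
down [  8.2 124.9  28.4] [-0.59  0.04  0.5 ] 20.0333
False
 [ 8.  74.8 27.9] [ 1.3   0.62 -0.43] 21.1833
(False, 0.072) [ 8.1 71.7 28. ] [ 0.25 -0.12 -0.18] 21.4833
(False, 0.069) [ 8.  68.7 28. ] [-0.31  1.3   0.08] 21.7833
(False, 0.066) [ 8.  65.6 28. ] [-0.17 -0.37  0.11] 22.0833
(False, 0.063) [ 8.  62.6 28. ] [ 0.52 -0.87 -0.15] 22.3833
(True, 0.06) [ 7.7 62.4 27.7] [-0.18 -0.15 -0.17] 22.5917
```

```bash
python3 - <<'E'
from h import *
print(L(.008,.058,.028,.02,5));st('end again')
L(.008,.075,.028);L(.008,.09,.12,.2);L(-.06,.0,.12,.25)
L(-.06,-.0,.028,.15,6)
print(L(-.01,.0,.028,.03,6));st('fence again y=0')
L(-.06,.0,.028);L(-.06,.0,.12,.2);L(.008,.08,.12,.25);L(.008,.08,.028,.15,6)
print(L(.008,.056,.028,.02,5));st('end 3')
L(.008,.08,.028);L(.008,.1,.15,.2);robot.movep([.35,.2,.3],[180,0,99.9])
for c,z in (('top',2.6),('side',3.4)):
    im=save(c,c+'4.png');a=im[150:290,100:400,::-1] if c=='top' else im[140:310,150:380,::-1]
    cv2.imwrite(f'pics/{c}4c.png',cv2.resize(a,None,fx=z,fy=z,interpolation=cv2.INTER_CUBIC))
st('')
E
```

```text
True
end again [ 7.4 62.4 27.4] [-0.47 -0.19 -0.36] 22.8
True
fence again y=0 [-19.1   0.3  27.6] [-0.69  0.02  0.01] 26.2917
True
end 3 [ 7.7 62.4 27.7] [ 0.13  0.36 -0.11] 29.525
 [-19.7 467.  299.6] [ 0.41 -0.31  0.39] 32.1333
```

View pics/top4c.png

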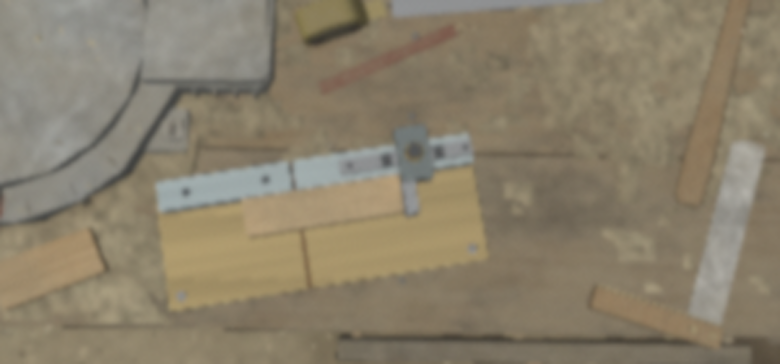

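View pics/side4c.png

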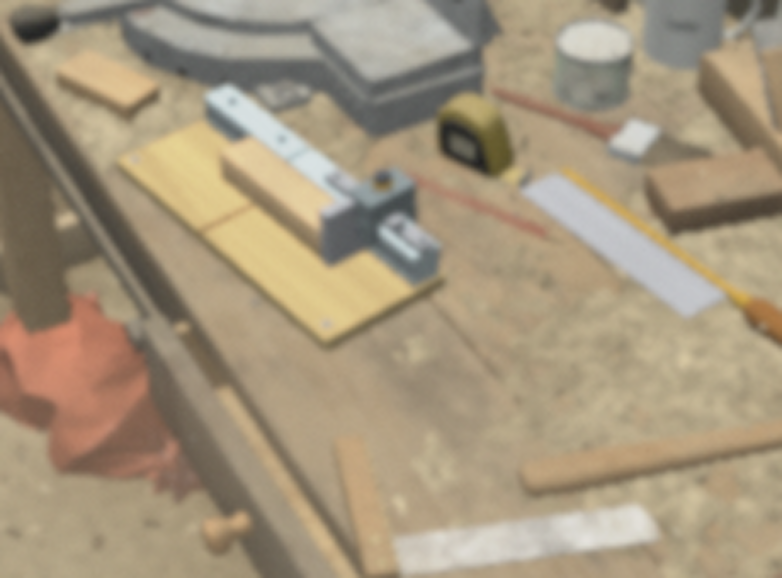

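Both pictures show the batten flush with the fence, its end against the stop plate at top crop (402,195). The pin is in the middle slot, with the outer and inner slots visible on either side.

```bash
python3 -c "
from station import robot
print(robot.hand_in())"
```

```text
the job is handed in; nothing more can be done
None
```

The job is handed in: from the images and push forces, the stop is clicked into the middle slot and the batten lies flush against the fence, butted against the stop; no verdict was returned.

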